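# Put the two-tier garnish stand back together

### The job

The two-tier garnish stand was taken apart for washing. Stand the brass post in the blind hole of the brass bushing on the round marble board and press it straight down until it is fully home; the hole has a sharp edge and is not exactly in the middle, so feel for it gently, never leaning on the post with more than about 3 kilos, and do not shove the board about. Then set the round wooden dish over the post's slim tip so that it lies flat on the post's shoulder, lowering it rather than letting it drop, and leave the two bitters bottles and the tumbler alone.

Things in the scene. Friction and masses are not known exactly. Their poses are not given: they have to be found in the camera images.
- board: lower tier: round white marble board, 160 mm diameter, 28 mm thick, 2.4 kg, loose but heavy; do not shift it by more than 20 mm. Origin: centre of its underside, z up; its yaw tells nothing about the hole. Near its middle a brass bushing is let in, with a flat round flange (52 mm diameter). Three spring leaves in the hole grip the post from about 10 mm depth on (pressing past them: 10 to 15 N)
- board_mid (a point): point on the board's centre axis, 30.5 mm above its underside: level with the flat top of the flange. NOT the hole: the bushing was set by hand and its hole (in the flange's centre) lies 1.5 to 4.7 mm from here, in any direction. Hole: 21 mm diameter, blind, sharp-edged, floor 20.5 mm below this point (10 mm above the worktop). Post on board: never over 80 N, foot and sides summed
- post: brass post standing on its foot on the worktop, 0.24 kg: plain round rod, 20 mm diameter, 80 mm long, with a sharp-edged flat foot; then a flat shoulder, then a slim spigot, 10 mm diameter, 30 mm long, with a rounded top (110 mm in all). Origin: centre of the foot, z up along the rod. Grip the thick rod about 60 mm above the foot. Fully home, the foot stands on the floor of the hole
- post_shoulder (a point): centre of the post's shoulder, 80 mm above its foot, z up along the rod; the underside of the dish rests here
- dish: upper tier: shallow round walnut dish, 132 mm diameter, floor 5 mm thick, rim 13.5 mm high, 0.22 kg, with a brass hub in its middle: a tube 28 mm in outer diameter, 26 mm high from the underside, 15 mm bore right through. Origin: centre of its underside, z up. Grip the hub from above, fingertips about 8 mm above the underside. Lower it, do not drop it, on the post
- amber_bitters: amber bitters bottle with black cap, 39 mm in diameter, 100 mm tall, standing behind the stand; origin at the centre of its underside. Leave it alone
- green_bitters: pale green bitters bottle with black cap, 39 mm in diameter, 88 mm tall, standing next to the amber one; origin at the centre of its underside. Leave it alone
- tumbler: faceted clear glass tumbler, 70 mm in diameter, 87 mm tall; origin at the centre of its underside. Leave it alone

How it is judged:
By the outcome, as a careful person would: the job done as asked, in the order asked, and still so for the second after the job is handed in, with the robot touching nothing.
It also fails if it takes over 72 s, if anything falls off the work surface, if the arm or the gripper's body presses on something with over 40 N, if the wrist force passes 120 N, or if a joint passes its speed limit or range.

### The arm

A 6-joint arm with a two-finger parallel gripper is mounted at the origin on a cart in front of the work surface, level with it; the furniture and walls round the work are solid. World frame = base frame: x ahead of the robot, y to its left, z up, the work surface at z = 0. Lengths are in m, angles in rad, forces in N, time in s.
With the tool pointing down it reaches from about 0.425 to 0.95 m from the base axis. Payload 3.5 kg.
Tool frame: the origin (TCP) lies between the finger pads; the fingertips stand 22 mm ahead of it and the grasp point (between the pads) lies 3 mm ahead of it (ctrl.nose_length is the z of the fingertips in the tool frame, in m); z points along the fingers, y is the line along which they close (so a half turn about z gives the same grasp; the last joint's range is limited). The gripper opens to 85 mm and grips with 20 to 120 N. Pads are 22 mm wide; open, the fingers measure 114 mm over their backs; the gripper's body (76 mm by 85 mm) begins 54 mm behind the grasp point. The pads swing forward as they close: fully open they stand 13 mm farther back than shut.
Start: joints at [-1.386, 0.286, 1.577, -0, 1.279, -0.15], TCP at [0.222, -0.637, 0.253] pointing down, gripper open.
Joint ranges: [-2.77, 2.77], [-0.9, 2.22], [0.21, 2.48], [-1.53, 4.67], [0.24, 2.81], [-2.84, 2.84]. Speed limits (rad/s): [2.79, 2.79, 3.14, 3.14, 3.14, 3.14].

### API

Orientations are given as a unit quaternion [x, y, z, w].
In Python, from plant import ctrl gives the robot as it stands. The module is installed in compiled form; this text tells all that it offers.
- The arm moves only by the tool send_rows, never from a script. Its argument "rows" is text: rows parted by semicolons, each of 7 numbers parted by spaces: the turn, a rotation vector about the tool's x, y, z in normalised numbers (1 is 180 degrees), then the shift along the tool's x, y, z in a scale on which 1.0 is 0.6 m, then the opening, from -1 (shut) to 1 (fully open). A call has 1 to 8 rows; each row is the pose to reach, as a shift and turn from the pose commanded when the call began, along the tool's axes at that moment; what a row does not reach only later rows make up. A row lasts 1/8 s, in which the tool goes at most 62.5 mm and 10.7 degrees, less where a joint would pass 70% of its speed; a pose out of reach is approached as far as the arm can. A call with a gripper value outside its range is refused whole. The fingers move at their own pace and stop on an object; "grip_force" is the grip in N (left out, the last holds). Time passes only in rows, so rows that repeat a pose let the fingers close. It gives the time, the measured TCP pose, the force, the opening and the grip force at its end, in the units of the state.
- ctrl.get_state(): the state, without advancing time (a new reading comes with each control period).
- ctrl.read_camera(name): name is "side" or "top"; returns a dict with "color" (400x640x3 uint8, red, green, blue), "fx", "fy", "cx", "cy" (pixels), "D" ([k1, k2, p1, p2, k3] as OpenCV has them; the pictures are not rectified), "extrinsics" (4x4, takes a point from world to camera coordinates). Camera axes: x right, y down, z forward; pixel columns grow to the right and rows downward; lengths in m; the calibration is good to about 2 mm. A picture is of the moment at which its call begins. There is no depth.
- ctrl.sign_off(): hands the job in; it is judged then, once.
Trained networks look in a picture, given as the dict that the camera call returned (one of the last four; its "shot" number tells which), for a name from the list of things; names that differ only in an ending like _2 or _b are one class to them, and where a whole thing is asked for, a point or a joint stands for the part that bears it (a point fixed in the world has none). Each returns a list of dicts, best first, with "p" (0 to 1); they miss things now and then, are a little off and sometimes report something else, mostly with a low value. They report only what shows in the picture. A call takes as long as a camera call.
- ctrl.look_for(picture, target): "position" ([x, y, z] in m, in the coordinates of the camera as it stood for that picture, good to about 4 mm: the middle of the surface that is visible of it).
The state is a dict: "time": time; "qpos": joint angles; "dq": joint speeds; "joint_efforts": joint torques, N m; "eef_pos": TCP position; "tcp_rot": TCP orientation; "contact_force": force on the tool from outside, world axes, zero at the start; "wrist_torque": the same for the moment, N m; "opening": opening from 0.0 (shut) to 1.0 (fully open); "finger_force": force on a finger pad.
Only numpy, scipy, OpenCV 4.12 (cv2) and the standard library are available. Lean on these libraries where they do the work, as an engineer would, in place of code of your own. Each camera call takes 0.05 s, during which the arm holds its last target. There are 200 camera calls.

## Working session

There is one attempt and no reset: what is moved stays moved. The work goes in short steps, Python scripts to look and compute and a tool call to move; the robot and the scene stay as the last step left them, time stands still between calls to the robot, and variables do not carry over. Pictures are saved under pics/ and viewed, at most 10 in all, crops included, and the job is handed in when it is done.

Besides the shell and the picture viewer there is one more tool, called after "Call:" as name(argument=value, ...) on one line, values as JSON. send_rows: Moves the arm, as the interface text tells. Its arguments: {"type":"object","properties":{"rows":{"type":"string"},"grip_force":{"type":"number"}},"required":["rows"]}

```bash
mkdir -p pics; python3 - <<'E'
from plant import ctrl
import cv2,numpy as np
s=ctrl.get_state();print(s['time'],s['eef_pos'],s['tcp_rot'],s['opening'],ctrl.nose_length)
for n in('side','top'):
    p=ctrl.read_camera(n);cv2.imwrite(f'pics/{n}0.png',p['color'][:,:,::-1])
    E=np.array(p['extrinsics']);print(n,p['fx'],p['cx'],p['cy'],p['D'],E.round(4).tolist())
    for t in('board','post','dish','amber_bitters','green_bitters','tumbler'):
        for d in ctrl.look_for(p,t)[:2]:
            w=np.linalg.inv(E)@np.r_[d['position'],1];print(t,w[:3].round(4),round(d['p'],2))
E
```

```text
0.0 [ 0.22169727 -0.63691529  0.25191516] [ 9.86022636e-01  1.66607180e-01 -2.68596448e-05 -1.18642368e-03] 1.0024159582001009 0.022
side 511.25041008972016 321.7300492924465 196.05654108811694 [0.02547574 0.         0.         0.         0.        ] [[-0.873, -0.4877, 0.0046, 0.4585], [-0.2394, 0.4204, -0.8752, 0.2331], [0.4249, -0.7652, -0.4837, 1.2035], [0.0, 0.0, 0.0, 1.0]]
board [ 0.5441 -0.0377  0.0217] 0.64
board [0.6784 0.1242 0.045 ] 0.24
post [0.4207 0.2371 0.0535] 0.67
dish [ 0.4282 -0.3156  0.0095] 0.93
amber_bitters [0.6798 0.1252 0.044 ] 0.84
green_bitters [0.711  0.0246 0.0418] 0.55
tumbler [ 0.6976 -0.145   0.0595] 0.91
top 414.847031658816 313.6027497140443 193.51452361155668 [0.03690131 0.         0.         0.         0.        ] [[0.0384, -0.9992, -0.0055, -0.0805], [-0.9697, -0.0359, -0.2417, 0.5881], [0.2414, 0.0146, -0.9703, 0.8869], [0.0, 0.0, 0.0, 1.0]]
board [ 0.5459 -0.0664  0.0323] 0.65
post [0.4236 0.2162 0.0764] 0.59
dish [ 0.4302 -0.3185  0.0116] 0.73
amber_bitters [0.6785 0.109  0.0651] 0.79
green_bitters [0.7058 0.0088 0.0612] 0.54
tumbler [ 0.7142 -0.1723  0.0461] 0.74
```

View pics/side0.png

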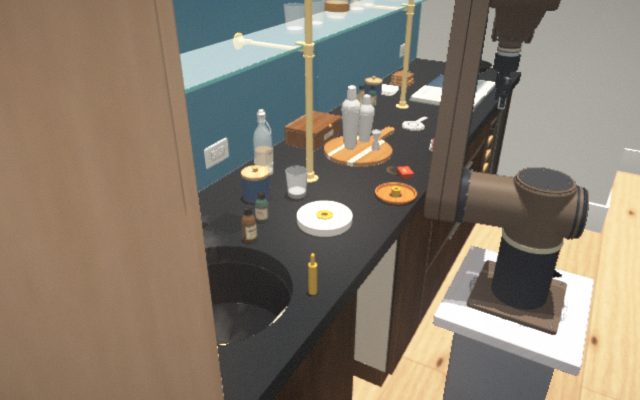

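View pics/top0.png

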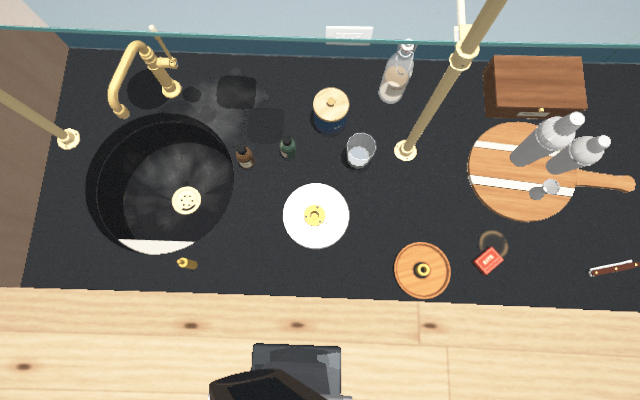

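Side view: post (313,278), board (325,218), dish (396,193), bottles (249,225) and (262,208), tumbler (297,182). Top view: post (187,264), board (316,216) with flange about (315,216), dish (423,270). The two cameras disagree by ~2 cm in y for look_for, so I'll work from pixels instead.

```bash
cat > h.py <<'E'
import numpy as np,cv2
def K(p): return np.array([[p['fx'],0,p['cx']],[0,p['fy'],p['cy']],[0,0,1.]])
def onplane(p,uv,z):
    n=cv2.undistortPoints(np.array(uv,float).reshape(-1,1,2),K(p),np.array(p['D'])).reshape(-1,2)
    E=np.array(p['extrinsics']);R,t=E[:3,:3],E[:3,3];c=-R.T@t
    d=np.c_[n,np.ones(len(n))]@R
    return c+d*((z-c[2])/d[:,2])[:,None]
def proj(p,X):
    E=np.array(p['extrinsics']);return cv2.projectPoints(np.array(X,float).reshape(-1,1,3),cv2.Rodrigues(E[:3,:3])[0],E[:3,3],K(p),np.array(p['D']))[0].reshape(-1,2)
def circ(P):
    A=np.c_[2*P[:,:2],np.ones(len(P))];s=np.linalg.lstsq(A,(P[:,:2]**2).sum(1),rcond=None)[0]
    return s[0],s[1],np.sqrt(s[2]+s[0]**2+s[1]**2)
E
python3 - <<'E'
from plant import ctrl
from h import *
tiles=[]
for n,pts in(('top',[(316,216),(423,270),(187,264)]),('side',[(325,217),(396,193),(313,276)])):
    p=ctrl.read_camera(n);c=p['color'];np.savez(f'{n}.npz',**{k:v for k,v in p.items()})
    tiles.append(np.hstack([cv2.resize(c[v-40:v+40,u-40:u+40],(264,264),interpolation=cv2.INTER_CUBIC) for u,v in pts]))
    hsv=cv2.cvtColor(c,cv2.COLOR_RGB2HSV).astype(int)
    for name,(u,v),z in zip(('board','dish','post'),pts,(.028,.0135,.0)):
        w=np.zeros(c.shape[:2],bool);w[v-45:v+45,u-45:u+45]=1
        m=(w&((hsv[...,2]>90) if name!='post' else (hsv[...,1]>110)&(hsv[...,2]>60))).astype(np.uint8)
        L,lab,st,ce=cv2.connectedComponentsWithStats(m);i=lab[v,u] or 1+np.argmax(st[1:,4])
        if name=='post': i=lab[v,u] or i
        cn=max(cv2.findContours((lab==i).astype(np.uint8),cv2.RETR_EXTERNAL,cv2.CHAIN_APPROX_NONE)[0],key=len).reshape(-1,2)
        print(n,name,st[i],ce[i],np.round(circ(onplane(p,cn,z)),4))
cv2.imwrite('pics/mos.png',np.vstack(tiles)[:,:,::-1])
E
```

```text
top board [ 282  183   68   66 3524] [315.63620885 215.50567537] [ 0.5493 -0.0644  0.0796]
top dish [ 394  242   57   58 2542] [422.14673485 270.0436664 ] [ 0.4316 -0.3176  0.0653]
top post [177 258  20  11 163] [186.57055215 263.03680982] [0.4271 0.2388 0.0174]
side board [ 296  195   59   43 1866] [324.4807074  217.47749196] [ 0.5443 -0.0524  0.0987]
side dish [374 181  44  24 800] [395.53875 192.28   ] [ 0.4322 -0.3116  0.0718]
side post [308 253  10  42 321] [312.21183801 275.105919  ] [0.4559 0.1624 0.0517]
```

View pics/mos.png

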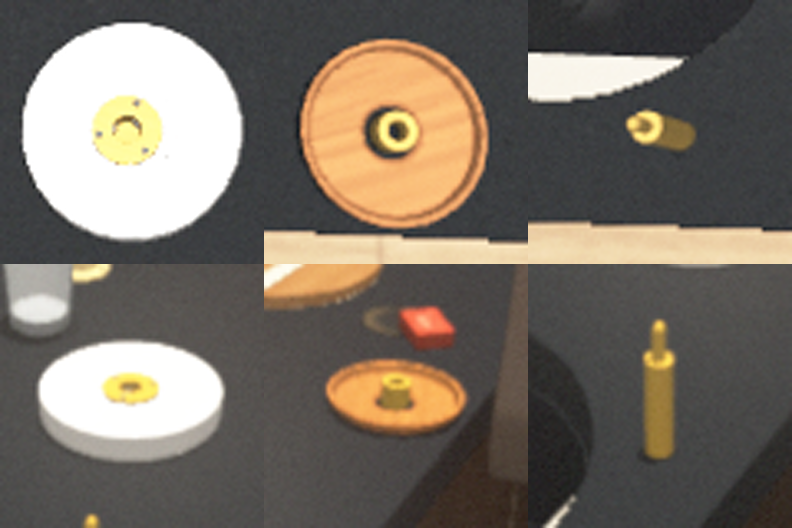

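The mosaic shows the flange near the board's middle (hole visible), the dish hub, and the post standing upright. I'll fit projected silhouettes in both cameras.

```bash
cat >> h.py <<'E'
from scipy.optimize import minimize
S=8
def ring(x,y,z,r):
    a=np.linspace(0,2*np.pi,60,endpoint=False);return np.c_[x+r*np.cos(a),y+r*np.sin(a),0*a+z]
def render(p,x,y,cyls,box):
    u0,v0,u1,v1=box;im=np.zeros(((v1-v0)*S,(u1-u0)*S),np.uint8)
    for r,a,b in cyls:
        q=proj(p,np.vstack([ring(x,y,a,r),ring(x,y,b,r)]))
        q=((q-[u0,v0]+.5)*S).astype(np.float32);cv2.fillConvexPoly(im,cv2.convexHull(q).round().astype(np.int32),255)
    return cv2.resize(im,(u1-u0,v1-v0),interpolation=cv2.INTER_AREA)/255.
def fit(ps,soft,cyls,x0):
    "soft: list of (alpha image crop, box)"
    f=lambda X:sum(((render(p,X[0],X[1],cyls,b)-m)**2).sum()/m.sum() for p,(m,b) in zip(ps,soft))
    r=minimize(f,x0,method='Nelder-Mead',options=dict(initial_simplex=np.array([x0,np.add(x0,[.006,0]),np.add(x0,[0,.006])]),xatol=5e-5,fatol=1e-5))
    return r.x.round(4),round(r.fun,3)
E
python3 - <<'E'
from h import *
P={n:dict(np.load(n+'.npz')) for n in('top','side')}
obj={'board':([(.08,0,.028)],(.549,-.064),45,lambda h:(h[...,2]>90)),
'flange':([(.026,.0305,.0305)],(.549,-.064),20,lambda h:(h[...,1]>90)&(h[...,2]>60)),
'dish':([(.066,0,.0135)],(.4316,-.3176),36,lambda h:(h[...,1]>80)&(h[...,2]>90)),
'hubtop':([(.014,.026,.026)],(.4316,-.3176),12,None),
'post':([(.01,0,.08),(.005,.08,.107)],(.4236,.2262),32,lambda h:(h[...,1]>110)&(h[...,2]>45))}
for k,(cy,x0,w,fn) in obj.items():
    if fn is None: continue
    sf=[]
    for n in P:
        p=P[n];c=p['color'];h=cv2.cvtColor(c,cv2.COLOR_RGB2HSV)
        u,v=proj(p,[[*x0,(cy[0][1]+cy[-1][2])/2]])[0].round().astype(int)
        b=(u-w,v-w,u+w,v+w);m=fn(h)[v-w:v+w,u-w:u+w].astype(np.uint8)
        L,lab,st,ce=cv2.connectedComponentsWithStats(m);i=1+np.argmin(np.hypot(*(ce[1:]-w).T)-0.02*st[1:,4]*(st[1:,4]<5000))
        m=(lab==i).astype(np.uint8)
        cs=cv2.findContours(m,cv2.RETR_EXTERNAL,cv2.CHAIN_APPROX_NONE)[0];cv2.drawContours(m,cs,-1,1,-1)
        sf.append((m.astype(float),b))
        print(k,n,fit([p],sf[-1:],cy,x0),st[i])
    print(k,'both',fit(list(P.values()),sf,cy,x0))
E
```

```text
board top (array([ 0.5508, -0.0642]), np.float64(0.008)) [  12   12   68   66 3524]
board side (array([ 0.5527, -0.0645]), np.float64(0.07)) [  16   22   59   43 1866]
board both (array([ 0.551 , -0.0641]), np.float64(0.081))
flange top (array([ 0.5483, -0.0607]), np.float64(0.17)) [ 10  10  20  21 293]
flange side (array([ 0.549 , -0.0556]), np.float64(0.098)) [ 11  17  17   9 117]
flange both (array([ 0.5494, -0.0586]), np.float64(0.357))
dish top (array([ 0.4321, -0.3184]), np.float64(0.011)) [   9    8   57   57 2538]
dish side (array([ 0.4357, -0.3218]), np.float64(0.038)) [ 14  25  44  23 773]
dish both (array([ 0.4329, -0.3194]), np.float64(0.083))
post top (array([0.4236, 0.224 ]), np.float64(0.041)) [ 24  27  20  11 163]
post side (array([0.425 , 0.2252]), np.float64(0.041)) [ 28  11  10  42 321]
post both (array([0.4244, 0.2255]), np.float64(0.119))
```

```bash
cat >> h.py <<'E'
from scipy.spatial.transform import Rotation as Ro
def togo(s,*W):
    R=Ro.from_quat(s['tcp_rot'])
    print('t',round(s['time'],2),'pos',np.round(s['eef_pos'],4),'F',np.round(s['contact_force'],1),'M',np.round(s['wrist_torque'],2),'op',round(float(s['opening']),3),'ff',s['finger_force'],'z',R.as_matrix()[:,2].round(4),'yaw',np.degrees(np.arctan2(R.as_matrix()[1,0],R.as_matrix()[0,0])).round(2))
    for w in W: print(w,'->',(R.inv().apply(np.array(w)-s['eef_pos'])*1000).round(1))
E
python3 -c "
from plant import ctrl;from h import *
togo(ctrl.get_state(),(.5,-.3,.25),(.52,0,.25),(.424,.225,.2),(.424,.225,.063))"
```

```text
t 0.8 pos [ 0.2218 -0.6375  0.2533] F [-0.8 -0.4  0.9] M [ 0.02  0.02 -0.05] op 0.993 ff 0.0 z [ 0. -0. -1.] yaw 19.18
(0.5, -0.3, 0.25) -> [ 373.6 -227.4    3.3]
(0.52, 0, 0.25) -> [ 491.1 -504.1    3.3]
(0.424, 0.225, 0.2) -> [ 474.4 -748.2   53.3]
(0.424, 0.225, 0.063) -> [ 474.4 -748.2  190.3]
```

Careful with the scale: shifts go in shares of 0.6 m and turns go in shares of 180 degrees. That gives: -504 mm is -0.84, 490 mm is 0.8167.

Call:
send_rows(rows="0 0 0 0.62 -0.3767 0.005 0.2;0 0 0 0.62 -0.3767 0.005 0.2;0 0 0 0.62 -0.3767 0.005 0.2;0 0 0 0.62 -0.3767 0.005 0.2;0 0 0 0.62 -0.3767 0.005 0.2;0 0 0 0.62 -0.3767 0.005 0.2;0 0 0 0.62 -0.3767 0.005 0.2;0 0 0 0.8167 -0.84 0.005 0.2")

```text
time: 1.8
eef_pos: [0.5048, -0.2381, 0.2506]
tcp_rot: [0.986, 0.167, 0.001, 0.0]
contact_force: [1.1, -0.7, 0.5]
opening: 0.602
finger_force: 0.0
```

```bash
python3 -c "
from plant import ctrl;from h import *
togo(ctrl.get_state(),(.52,0,.25),(.424,.225,.2))"
```

```text
t 1.8 pos [ 0.5048 -0.2381  0.2506] F [ 1.1 -0.7  0.5] M [-0.03 -0.02 -0.01] op 0.602 ff 0.0 z [ 1.3e-03 -5.0e-04 -1.0e+00] yaw 19.21
(0.52, 0, 0.25) -> [  92.7 -219.8    0.5]
(0.424, 0.225, 0.2) -> [  76.  -463.9   50.2]
```

Scaled: -464 mm is -0.7733, -220 mm is -0.3667.

Call:
send_rows(rows="0 0 0 0.1533 -0.3667 0 0.2;0 0 0 0.1533 -0.3667 0 0.2;0 0 0 0.1533 -0.3667 0 0.2;0 0 0 0.1533 -0.3667 0 0.2;0 0 0 0.1267 -0.7733 0.0833 0.2;0 0 0 0.1267 -0.7733 0.0833 0.2;0 0 0 0.1267 -0.7733 0.0833 0.2;0 0 0 0.1267 -0.7733 0.0833 0.2")

```text
time: 2.8
eef_pos: [0.4215, 0.2255, 0.2005]
tcp_rot: [0.986, 0.167, 0.001, -0.0]
contact_force: [1.3, 0.1, -0.6]
opening: 0.598
finger_force: 0.0
```

Call:
send_rows(rows="0 0 0 0 0 0 0.2;0 0 0 0 0 0 0.2")

```text
time: 3.05
eef_pos: [0.4225, 0.2239, 0.2006]
tcp_rot: [0.986, 0.167, 0.0, 0.0]
contact_force: [-0.6, 0.1, -0.3]
opening: 0.602
finger_force: 0.0
```

```bash
python3 - <<'E'
from plant import ctrl;from h import *
togo(ctrl.get_state(),(.424,.225,.2),(.424,.225,.063))
p=ctrl.read_camera('side');q=ctrl.read_camera('top')
u=proj(p,[[.424,.225,.12]])[0].astype(int);v=proj(q,[[.424,.225,.12]])[0].astype(int)
a=np.hstack([cv2.resize(i[max(0,c[1]-60):c[1]+60,c[0]-50:c[0]+50],(400,480)) for i,c in((p['color'],u),(q['color'],v))])
cv2.imwrite('pics/pre.png',a[:,:,::-1])
E
```

```text
t 3.05 pos [0.4225 0.2239 0.2006] F [-0.6  0.1 -0.3] M [-0.02  0.01 -0.01] op 0.602 ff 0.0 z [ 8.e-04 -2.e-04 -1.e+00] yaw 19.24
(0.424, 0.225, 0.2) -> [ 1.7 -0.6  0.6]
(0.424, 0.225, 0.063) -> [  1.7  -0.6 137.6]
```

View pics/pre.png

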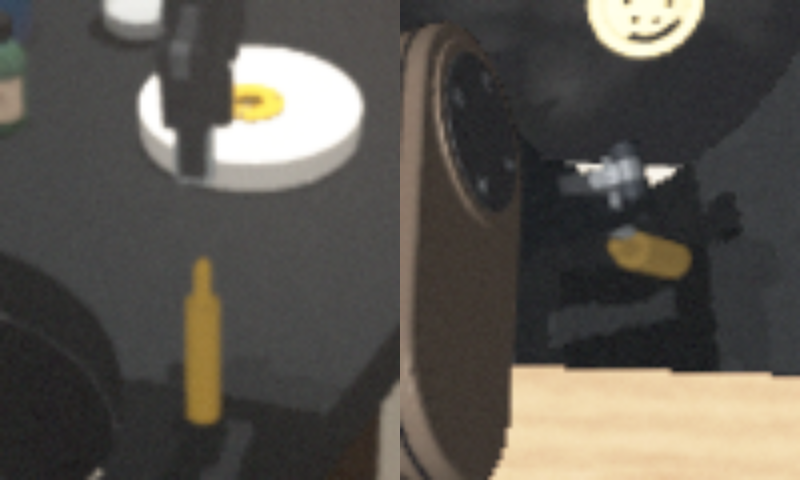

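The gripper is above the post; left tile shows the finger at (197,150) directly over the post (203,340). Descending.

Scaled: 137 mm is 0.2283, 120 mm is 0.2.

Call:
send_rows(rows="0 0 0 0.0033 -0.0017 0.0833 0.2;0 0 0 0.0033 -0.0017 0.125 0.2;0 0 0 0.0033 -0.0017 0.1667 0.2;0 0 0 0.0033 -0.0017 0.2 0.2;0 0 0 0.0033 -0.0017 0.2283 0.2;0 0 0 0.0033 -0.0017 0.2283 0.2;0 0 0 0.0033 -0.0017 0.2283 0.2")

```text
time: 4.03
eef_pos: [0.4248, 0.2252, 0.0641]
tcp_rot: [0.986, 0.166, 0.001, -0.0]
contact_force: [-0.3, 0.5, -0.2]
opening: 0.601
finger_force: 0.0
```

```bash
python3 - <<'E'
from plant import ctrl;from h import *
togo(ctrl.get_state(),(.424,.225,.063))
p=ctrl.read_camera('side');q=ctrl.read_camera('top')
u=proj(p,[[.424,.225,.08]])[0].astype(int);v=proj(q,[[.424,.225,.08]])[0].astype(int)
a=np.hstack([cv2.resize(i[max(0,c[1]-50):c[1]+50,c[0]-40:c[0]+40],(384,480)) for i,c in((p['color'],u),(q['color'],v))])
cv2.imwrite('pics/pre2.png',a[:,:,::-1])
E
```

```text
t 4.03 pos [0.4248 0.2252 0.0641] F [-0.3  0.5 -0.2] M [-0.   -0.    0.04] op 0.601 ff 0.0 z [ 1.4e-03  4.0e-04 -1.0e+00] yaw 19.14
(0.424, 0.225, 0.063) -> [-0.8 -0.   1.1]
```

View pics/pre2.png

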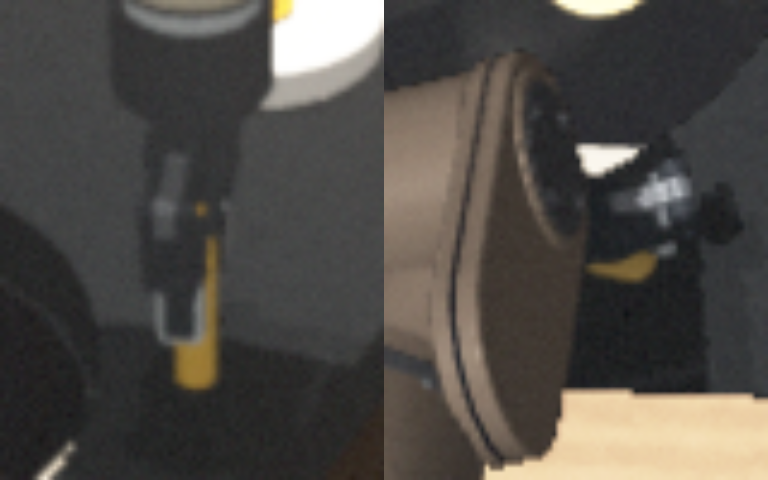

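The post (196,310) stands between the fingers. Closing and lifting.

Scaled: 1 mm is 0.0017.

Call:
send_rows(rows="0 0 0 0 0 0.0017 -1;0 0 0 0 0 0.0017 -1;0 0 0 0 0 0.0017 -1;0 0 0 0 0 0.0017 -1;0 0 0 0 0 0.0017 -1;0 0 0 0 0 0.0017 -1", grip_force=60)

```text
time: 4.88
eef_pos: [0.4243, 0.2255, 0.0628]
tcp_rot: [0.986, 0.167, 0.0, -0.0]
contact_force: [-0.9, -0.9, 4.7]
opening: 0.218
finger_force: 58.4
```

Scaled: -70 mm is -0.1167, -30 mm is -0.05.

Call:
send_rows(rows="0 0 0 0 0 -0.05 -1;0 0 0 0 0 -0.1167 -1;0 0 0 0 0 -0.1167 -1;0 0 0 0 0 -0.1167 -1")

```text
time: 5.38
eef_pos: [0.4225, 0.225, 0.1303]
tcp_rot: [0.986, 0.167, -0.002, 0.0]
contact_force: [0.1, 0.4, -3.5]
opening: 0.215
finger_force: 58.7
```

```bash
python3 -c "
from plant import ctrl;from h import *
togo(ctrl.get_state(),(.52,.12,.135),(.549,-.059,.135))"
```

```text
t 5.38 pos [0.4225 0.225  0.1303] F [ 0.1  0.4 -3.5] M [ 0.02  0.02 -0.01] op 0.215 ff 58.65121006965637 z [-3.2e-03 -8.0e-04 -1.0e+00] yaw 19.18
(0.52, 0.12, 0.135) -> [ 57.6 131.2  -4.9]
(0.549, -0.059, 0.135) -> [ 26.1 309.8  -4.9]
```

Scaled: 309 mm is 0.515, 131 mm is 0.2183.

Call:
send_rows(rows="0 0 0 0.095 0.1667 0 -1;0 0 0 0.095 0.2183 0 -1;0 0 0 0.0833 0.3 0 -1;0 0 0 0.0667 0.3833 0 -1;0 0 0 0.055 0.45 0 -1;0 0 0 0.0433 0.515 0 -1;0 0 0 0.0433 0.515 0 -1;0 0 0 0.0433 0.515 0 -1")

```text
time: 6.38
eef_pos: [0.5486, -0.0573, 0.13]
tcp_rot: [0.986, 0.166, -0.002, -0.001]
contact_force: [-0.6, 0.4, -2.5]
opening: 0.22
finger_force: 59.1
```

Call:
send_rows(rows="0 0 0 0 0 0 -1;0 0 0 0 0 0 -1")

```text
time: 6.62
eef_pos: [0.5497, -0.0569, 0.132]
tcp_rot: [0.986, 0.167, -0.0, -0.0]
contact_force: [-0.2, 0.1, -3.2]
opening: 0.215
finger_force: 59.1
```

```bash
python3 - <<'E'
from plant import ctrl;from h import *
s=ctrl.get_state();togo(s,(.549,-.059,.108))
x,y=s['eef_pos'][:2]
T=[]
for n in('side','top'):
    p=ctrl.read_camera(n);np.savez(f'{n}1.npz',**p)
    u=proj(p,[[.549,-.059,.05]])[0].astype(int)
    T.append(cv2.resize(p['color'][u[1]-30:u[1]+30,u[0]-25:u[0]+25],(400,480),interpolation=cv2.INTER_CUBIC));print(n,u)
cv2.imwrite('pics/above.png',np.hstack(T)[:,:,::-1])
E
```

```text
t 6.62 pos [ 0.5497 -0.0569  0.132 ] F [-0.2  0.1 -3.2] M [ 0.02  0.03 -0.03] op 0.215 ff 59.113279581069946 z [-7.e-04  3.e-04 -1.e+00] yaw 19.27
(0.549, -0.059, 0.108) -> [-1.4  1.8 24. ]
side [324 207]
top [313 213]
```

View pics/above.png

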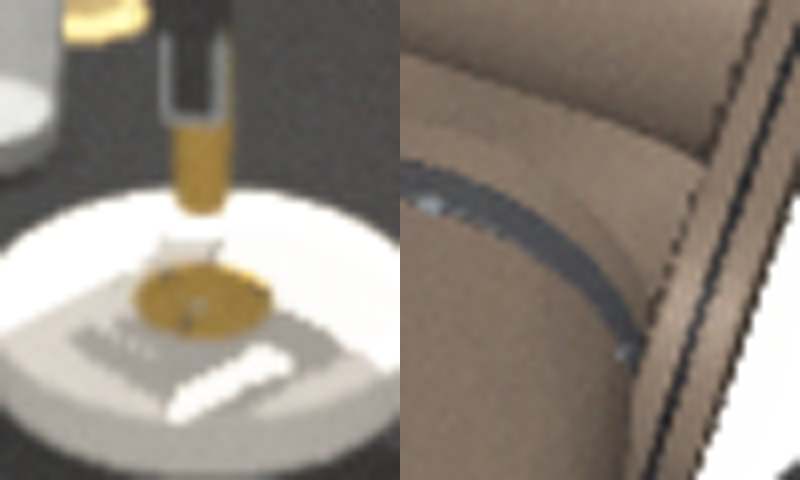

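Side tile: post foot at (201,214), flange centre ≈ (202,301), so laterally nearly aligned. The top view is hidden by the arm. Fit in the side view for the depth direction.

```bash
python3 - <<'E'
from h import *
p=dict(np.load('side1.npz'));c=p['color'];h=cv2.cvtColor(c,cv2.COLOR_RGB2HSV).astype(int)
b=(299,177,349,237);m=((h[...,1]>100)&(h[...,2]>50))[b[1]:b[3],b[0]:b[2]].astype(np.uint8)
L,lab,st,ce=cv2.connectedComponentsWithStats(m);print(st[1:],ce[1:].round(1))
for i in range(1,L):
    if st[i,4]<30: continue
    f=(lab==i).astype(np.uint8);cv2.drawContours(f,cv2.findContours(f,cv2.RETR_EXTERNAL,cv2.CHAIN_APPROX_NONE)[0],-1,1,-1)
    if ce[i,1]>30: print('flange',fit([p],[(f.astype(float),b)],[(.026,.0305,.0305)],(.549,-.06)),fit([p],[(f.astype(float),b)],[(.026,.028,.0305)],(.549,-.06)))
    else:
        for top in(.105,.11,.115):
            print('post',top,fit([p],[(f.astype(float),b)],[(.01,.0692,top)],(.549,-.06)))
q=dict(np.load('top.npz'));g=cv2.cvtColor(q['color'],cv2.COLOR_RGB2HSV).astype(int)
for t in(30,50,70,90):
  m=(g[...,1]>t)[200:232,300:332].astype(np.uint8);f=m*0;cv2.drawContours(f,[max(cv2.findContours(m,0,1)[0],key=len)],-1,1,-1)
  print(t,f.sum(),fit([q],[(f.astype(float),(300,200,332,232))],[(.026,.0305,.0305)],(.549,-.06)))
E
```

```text
[[  9   0   6   2   9]
 [ 22  15   7  12  67]
 [ 17  33  17   9 116]] [[11.   0.3]
 [25.  20.2]
 [25.1 37.1]]
post 0.105 (array([ 0.5515, -0.0582]), np.float64(0.425))
post 0.11 (array([ 0.5517, -0.061 ]), np.float64(0.586))
post 0.115 (array([ 0.5509, -0.0595]), np.float64(0.745))
flange (array([ 0.5496, -0.0566]), np.float64(0.095)) (array([ 0.551 , -0.0586]), np.float64(0.179))
30 360 (array([ 0.5487, -0.0602]), np.float64(0.02))
50 352 (array([ 0.5485, -0.0604]), np.float64(0.03))
70 343 (array([ 0.5486, -0.0604]), np.float64(0.052))
90 307 (array([ 0.5483, -0.061 ]), np.float64(0.171))
```

Scaled: 35 mm is 0.0583, 30 mm is 0.05.

Call:
send_rows(rows="0 0 0 0 0.0017 0.0333 -1;0 0 0 0 0.0017 0.05 -1;0 0 0 0 0.0017 0.0583 -1;0 0 0 0 0.0017 0.0583 -1;0 0 0 0 0.0017 0.0583 -1")

```text
time: 7.35
eef_pos: [0.5508, -0.059, 0.098]
tcp_rot: [0.986, 0.167, 0.001, 0.0]
contact_force: [-0.6, -0.5, -2.4]
opening: 0.218
finger_force: 59.1
```

Scaled: 1 mm is 0.0017.

Call:
send_rows(rows="0 0 0 0 0 0.0017 -1;0 0 0 0 0 0.0017 -1")

```text
time: 7.6
eef_pos: [0.5505, -0.0589, 0.0966]
tcp_rot: [0.986, 0.167, 0.0, 0.0]
contact_force: [0.1, 0.2, -2.1]
opening: 0.215
finger_force: 59.1
```

Scaled: 1 mm is 0.0017.

Call:
send_rows(rows="0 0 0 0 0 0.0017 -1;0 0 0 0 0 0.0017 -1")

```text
time: 7.85
eef_pos: [0.5503, -0.0589, 0.0952]
tcp_rot: [0.986, 0.167, -0.0, -0.0]
contact_force: [-0.7, 0.3, -2.3]
opening: 0.217
finger_force: 59.1
```

Scaled: 1 mm is 0.0017, 0.5 mm is 0.0008.

Call:
send_rows(rows="0 0 0 0 0 0.0008 -1;0 0 0 0 0 0.0017 -1")

```text
time: 8.1
eef_pos: [0.5504, -0.0589, 0.0943]
tcp_rot: [0.986, 0.167, 0.0, -0.0]
contact_force: [-0.4, 0.5, -3.3]
opening: 0.219
finger_force: 59.1
```

Scaled: 1 mm is 0.0017, 0.5 mm is 0.0008.

Call:
send_rows(rows="0 0 0 0 0 0.0008 -1;0 0 0 0 0 0.0017 -1")

```text
time: 8.35
eef_pos: [0.5504, -0.0589, 0.0933]
tcp_rot: [0.986, 0.167, -0.0, 0.0]
contact_force: [-0.1, -0.9, -2.8]
opening: 0.217
finger_force: 59.1
```

Scaled: 0.5 mm is 0.0008.

Call:
send_rows(rows="0 0 0 0 0 0.0008 -1;0 0 0 0 0 0.0008 -1")

```text
time: 8.6
eef_pos: [0.5503, -0.0589, 0.0928]
tcp_rot: [0.986, 0.167, -0.0, 0.0]
contact_force: [-0.1, -0.0, -2.8]
opening: 0.218
finger_force: 59.1
```

Scaled: 0.5 mm is 0.0008.

Call:
send_rows(rows="0 0 0 0 0 0.0008 -1;0 0 0 0 0 0.0008 -1")

```text
time: 8.85
eef_pos: [0.5504, -0.0589, 0.0923]
tcp_rot: [0.986, 0.167, -0.0, 0.0]
contact_force: [0.3, 0.8, -3.4]
opening: 0.214
finger_force: 59.1
```

Scaled: 0.5 mm is 0.0008.

Call:
send_rows(rows="0 0 0 0 0 0.0008 -1;0 0 0 0 0 0.0008 -1")

```text
time: 9.1
eef_pos: [0.5503, -0.0589, 0.0918]
tcp_rot: [0.986, 0.167, -0.0, 0.0]
contact_force: [0.7, -0.5, -3.0]
opening: 0.216
finger_force: 59.1
```

Scaled: 0.5 mm is 0.0008.

Call:
send_rows(rows="0 0 0 0 0 0.0008 -1;0 0 0 0 0 0.0008 -1")

```text
time: 9.35
eef_pos: [0.5503, -0.0589, 0.0913]
tcp_rot: [0.986, 0.167, -0.0, 0.0]
contact_force: [-0.5, -0.8, -1.8]
opening: 0.217
finger_force: 59.1
```

Scaled: 0.5 mm is 0.0008.

Call:
send_rows(rows="0 0 0 0 0 0.0008 -1;0 0 0 0 0 0.0008 -1")

```text
time: 9.6
eef_pos: [0.5503, -0.0589, 0.0908]
tcp_rot: [0.986, 0.167, -0.0, 0.0]
contact_force: [-0.6, -0.5, -2.4]
opening: 0.219
finger_force: 59.1
```

Scaled: 1 mm is 0.0017, 0.5 mm is 0.0008.

Call:
send_rows(rows="0 0 0 0 0 0.0008 -1;0 0 0 0 0 0.0017 -1")

```text
time: 9.85
eef_pos: [0.5504, -0.0589, 0.0898]
tcp_rot: [0.986, 0.167, 0.0, 0.0]
contact_force: [-0.8, -0.8, -1.3]
opening: 0.219
finger_force: 59.1
```

Scaled: 1 mm is 0.0017, 0.5 mm is 0.0008.

Call:
send_rows(rows="0 0 0 0 0 0.0008 -1;0 0 0 0 0 0.0017 -1")

```text
time: 10.1
eef_pos: [0.5504, -0.0589, 0.0888]
tcp_rot: [0.986, 0.167, -0.0, 0.0]
contact_force: [-1.4, -1.4, -2.7]
opening: 0.218
finger_force: 59.1
```

Call:
send_rows(rows="0 0 0 0 0 0.0008 -1;0 0 0 0 0 0.0017 -1")

```text
time: 10.35
eef_pos: [0.5503, -0.0589, 0.0878]
tcp_rot: [0.986, 0.167, -0.0, 0.0]
contact_force: [-0.5, -0.9, -1.3]
opening: 0.222
finger_force: 59.1
```

Already ~5.5 mm below flange level with no resistance: it's in the hole. Continuing down.

Scaled: 2 mm is 0.0033, 1 mm is 0.0017.

Call:
send_rows(rows="0 0 0 -0.0003 0.0002 0.0017 -1;0 0 0 -0.0003 0.0002 0.0033 -1;0 0 0 -0.0003 0.0002 0.0033 -1")

```text
time: 10.72
eef_pos: [0.5502, -0.0589, 0.0857]
tcp_rot: [0.986, 0.167, 0.0, -0.0]
contact_force: [0.2, 0.3, -3.6]
opening: 0.213
finger_force: 59.1
```

Scaled: 2 mm is 0.0033, 1 mm is 0.0017.

Call:
send_rows(rows="0 0 0 0 0 0.0017 -1;0 0 0 0 0 0.0033 -1;0 0 0 0 0 0.0033 -1")

```text
time: 11.1
eef_pos: [0.5503, -0.0592, 0.0839]
tcp_rot: [0.986, 0.167, 0.0, 0.0]
contact_force: [0.3, -0.9, -1.6]
opening: 0.218
finger_force: 59.1
```

Scaled: 1 mm is 0.0017.

Call:
send_rows(rows="0 0 0 0 0 0.0017 -1;0 0 0 0 0 0.0017 -1")

```text
time: 11.35
eef_pos: [0.5504, -0.0592, 0.0832]
tcp_rot: [0.986, 0.167, 0.0, 0.0]
contact_force: [-0.5, -1.3, -0.2]
opening: 0.213
finger_force: 59.3
```

Scaled: 1 mm is 0.0017.

Call:
send_rows(rows="0 0 0 0 0 0.0017 -1;0 0 0 0 0 0.0017 -1")

```text
time: 11.6
eef_pos: [0.5505, -0.0592, 0.0826]
tcp_rot: [0.986, 0.167, 0.0, 0.0]
contact_force: [-2.1, -1.9, 4.3]
opening: 0.219
finger_force: 59.5
```

Scaled: 1 mm is 0.0017, -0.2 mm is -0.0003.

Call:
send_rows(rows="0 0 0 -0.0003 0.0002 0.0017 -1;0 0 0 -0.0003 0.0002 0.0017 -1")

```text
time: 11.85
eef_pos: [0.5506, -0.0594, 0.082]
tcp_rot: [0.986, 0.167, 0.0, 0.0]
contact_force: [-3.5, -1.1, 6.8]
opening: 0.218
finger_force: 60.0
```

Scaled: 1 mm is 0.0017.

Call:
send_rows(rows="0 0 0 0 0 0.0017 -1;0 0 0 0 0 0.0017 -1")

```text
time: 12.1
eef_pos: [0.5508, -0.0594, 0.0814]
tcp_rot: [0.986, 0.167, 0.001, 0.0]
contact_force: [-3.2, -0.4, 7.9]
opening: 0.218
finger_force: 60.2
```

Call:
send_rows(rows="0 0 0 0 0 0.0017 -1;0 0 0 0 0 0.0017 -1")

```text
time: 12.35
eef_pos: [0.551, -0.0594, 0.0811]
tcp_rot: [0.986, 0.167, 0.001, 0.0]
contact_force: [-4.2, 0.5, 12.1]
opening: 0.217
finger_force: 60.7
```

Call:
send_rows(rows="0 0 0 -0.001 -0.0003 0.0008 -1;0 0 0 -0.001 -0.0003 0.0017 -1")

```text
time: 12.6
eef_pos: [0.5509, -0.0595, 0.0808]
tcp_rot: [0.986, 0.167, 0.001, 0.0]
contact_force: [-4.2, 0.3, 9.1]
opening: 0.223
finger_force: 60.7
```

Scaled: 1 mm is 0.0017, 0.5 mm is 0.0008.

Call:
send_rows(rows="0 0 0 -0.0005 -0.0002 0.0008 -1;0 0 0 -0.0005 -0.0002 0.0017 -1")

```text
time: 12.85
eef_pos: [0.5499, -0.0594, 0.0774]
tcp_rot: [0.986, 0.167, 0.001, 0.0]
contact_force: [-0.7, -0.8, 4.3]
opening: 0.214
finger_force: 59.6
```

Scaled: 1 mm is 0.0017, 0.5 mm is 0.0008.

Call:
send_rows(rows="0 0 0 -0.0003 0 0.0008 -1;0 0 0 -0.0003 0 0.0017 -1")

```text
time: 13.1
eef_pos: [0.5499, -0.0594, 0.0765]
tcp_rot: [0.986, 0.166, 0.001, 0.0]
contact_force: [-0.1, -1.1, 4.2]
opening: 0.212
finger_force: 59.6
```

Scaled: 1 mm is 0.0017, 0.5 mm is 0.0008.

Call:
send_rows(rows="0 0 0 0 0 0.0008 -1;0 0 0 0 0 0.0017 -1")

```text
time: 13.35
eef_pos: [0.5499, -0.0593, 0.0756]
tcp_rot: [0.986, 0.167, 0.001, 0.0]
contact_force: [0.2, 0.1, 5.2]
opening: 0.218
finger_force: 59.6
```

Scaled: 1 mm is 0.0017, 0.5 mm is 0.0008.

Call:
send_rows(rows="0 0 0 0 0 0.0008 -1;0 0 0 0 0 0.0017 -1")

```text
time: 13.6
eef_pos: [0.5499, -0.0593, 0.0746]
tcp_rot: [0.986, 0.167, 0.001, 0.0]
contact_force: [-1.0, -0.3, 6.1]
opening: 0.216
finger_force: 59.7
```

Scaled: 1 mm is 0.0017, 0.5 mm is 0.0008.

Call:
send_rows(rows="0 0 0 0 0 0.0008 -1;0 0 0 0 0 0.0017 -1")

```text
time: 13.85
eef_pos: [0.5499, -0.0594, 0.0736]
tcp_rot: [0.986, 0.166, 0.001, 0.0]
contact_force: [0.7, -0.1, 5.3]
opening: 0.214
finger_force: 59.7
```

Scaled: 1 mm is 0.0017, 0.5 mm is 0.0008.

Call:
send_rows(rows="0 0 0 0 0 0.0008 -1;0 0 0 0 0 0.0017 -1")

```text
time: 14.1
eef_pos: [0.5499, -0.0593, 0.0726]
tcp_rot: [0.986, 0.167, 0.001, 0.0]
contact_force: [-0.2, 0.3, 8.2]
opening: 0.22
finger_force: 59.9
```

Scaled: 1 mm is 0.0017, 0.5 mm is 0.0008.

Call:
send_rows(rows="0 0 0 0 0 0.0008 -1;0 0 0 0 0 0.0017 -1")

```text
time: 14.35
eef_pos: [0.5501, -0.0594, 0.0726]
tcp_rot: [0.986, 0.167, 0.001, 0.0]
contact_force: [-0.7, 0.8, 12.6]
opening: 0.219
finger_force: 60.7
```

Call:
send_rows(rows="0 0 0 0 0 0.0008 -1;0 0 0 0 0 0.0017 -1")

```text
time: 14.6
eef_pos: [0.5503, -0.0593, 0.0725]
tcp_rot: [0.986, 0.167, 0.001, 0.0]
contact_force: [-4.3, -0.2, 15.9]
opening: 0.22
finger_force: 61.2
```

Scaled: 1 mm is 0.0017, 0.5 mm is 0.0008.

Call:
send_rows(rows="0 0 0 0 0 0.0008 -1;0 0 0 0 0 0.0017 -1")

```text
time: 14.85
eef_pos: [0.5504, -0.0594, 0.0724]
tcp_rot: [0.986, 0.167, 0.001, 0.0]
contact_force: [-4.7, 1.2, 20.5]
opening: 0.22
finger_force: 61.6
```

Hard stop exactly where the foot meets the floor (foot z ≈ 0.010). Relax and release.

Scaled: -2.5 mm is -0.0042.

Call:
send_rows(rows="0 0 0 0 0 -0.0042 -1;0 0 0 0 0 -0.0042 -1;0 0 0 0 0 -0.0042 0.2;0 0 0 0 0 -0.0042 0.2;0 0 0 0 0 -0.0042 0.2;0 0 0 0 0 -0.0042 0.2")

```text
time: 15.6
eef_pos: [0.5486, -0.0592, 0.0708]
tcp_rot: [0.986, 0.167, -0.0, -0.0]
contact_force: [-0.6, -0.2, 0.0]
opening: 0.599
finger_force: 0.0
```

Scaled: -130 mm is -0.2167, -100 mm is -0.1667.

Call:
send_rows(rows="0 0 0 0 0 -0.05 0.2;0 0 0 0 0 -0.1 0.2;0 0 0 0 0 -0.1667 0.2;0 0 0 0 0 -0.2167 0.2;0 0 0 0 0 -0.2167 0.2")

```text
time: 16.23
eef_pos: [0.5506, -0.0597, 0.2044]
tcp_rot: [0.986, 0.167, 0.003, 0.001]
contact_force: [0.1, 0.3, 0.3]
opening: 0.601
finger_force: 0.0
```

```bash
python3 - <<'E'
from plant import ctrl;from h import *
s=ctrl.get_state();togo(s,(.5,-.2,.2),(.433,-.319,.15))
E
```

```text
t 16.23 pos [ 0.5506 -0.0597  0.2044] F [0.1 0.3 0.3] M [-0.05  0.02  0.04] op 0.601 ff 0.0 z [ 0.0062 -0.0018 -1.    ] yaw 19.18
(0.5, -0.2, 0.2) -> [-93.9 115.8   4.4]
(0.433, -0.319, 0.15) -> [-196.5  206.    54.2]
```

Call:
send_rows(rows="0 0 0 -0.1567 0.1933 0.0067 0.2;0 0 0 -0.1567 0.1933 0.0067 0.2;0 0 0 -0.1567 0.1933 0.0067 0.2;0 0 0 -0.3267 0.3433 0.09 0.2;0 0 0 -0.3267 0.3433 0.09 0.2;0 0 0 -0.3267 0.3433 0.09 0.2;0 0 0 -0.3267 0.3433 0.09 0.2;0 0 0 -0.3267 0.3433 0.09 0.2")

```text
time: 17.23
eef_pos: [0.4322, -0.3173, 0.1474]
tcp_rot: [0.986, 0.167, 0.0, -0.0]
contact_force: [-0.3, -0.7, 0.7]
opening: 0.6
finger_force: 0.0
```

```bash
python3 - <<'E'
from plant import ctrl;from h import *
s=ctrl.get_state();togo(s,(.4328,-.318,.08),(.4328,-.318,.027))
T=[]
for n in('side','top'):
    p=ctrl.read_camera(n);c=p['color'];np.savez(f'{n}2.npz',**p)
    for X in ((.5495,-.059,.08),(.433,-.318,.06)):
        u=proj(p,[X])[0].astype(int);a=c[u[1]-35:u[1]+35,u[0]-35:u[0]+35];T.append(cv2.resize(a,(280,280),interpolation=cv2.INTER_CUBIC))
    # post fit, foot z=.010; check also for leaning
    h=cv2.cvtColor(c,cv2.COLOR_RGB2HSV);x0=(.5495,-.059);w=28
    u,v=proj(p,[[*x0,.085]])[0].astype(int);m=((h[...,1]>100)&(h[...,2]>50))[v-w:v+w,u-w:u+w].astype(float)
    print(n,fit([p],[(m,(u-w,v-w,u+w,v+w))],[(.01,.0305,.09),(.005,.09,.117),(.026,.0305,.0305)],x0))
cv2.imwrite('pics/chk.png',np.vstack([np.hstack(T[:2]),np.hstack(T[2:])])[:,:,::-1])
E
```

```text
t 17.23 pos [ 0.4322 -0.3173  0.1474] F [-0.3 -0.7  0.7] M [-0.02 -0.03  0.01] op 0.6 ff 0.0 z [ 3.e-04  4.e-04 -1.e+00] yaw 19.24
(0.4328, -0.318, 0.08) -> [ 0.3  0.9 67.4]
(0.4328, -0.318, 0.027) -> [  0.3   0.9 120.4]
side (array([ 0.5497, -0.0576]), np.float64(0.223))
top (array([ 0.5484, -0.0625]), np.float64(1.582))
```

View pics/chk.png

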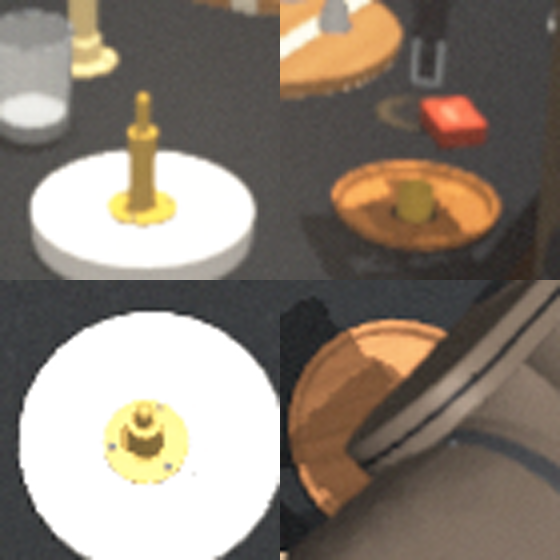

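Post stands straight in the board (side tile 140,150). The dish hub is at (416,202). Refit the dish in the now-unobstructed side view before descending.

```bash
python3 - <<'E'
from h import *
p=dict(np.load('side2.npz'));c=p['color'];h=cv2.cvtColor(c,cv2.COLOR_RGB2HSV).astype(int)
u,v=proj(p,[[.433,-.318,.01]])[0].astype(int);w=28
for t in (60,90,120):
    m=((h[...,1]>t)&(h[...,0]<30)&(h[...,2]>45))[v-w:v+w,u-w:u+w].astype(np.uint8);L,lab,st,_=cv2.connectedComponentsWithStats(m);i=lab[w-2,w] or 1+np.argmax(st[1:,4]);f=(lab==i).astype(np.uint8)
    cv2.drawContours(f,cv2.findContours(f,0,1)[0],-1,1,-1)
    print(st[i],fit([p],[(f.astype(float),(u-w,v-w,u+w,v+w))],[(.066,.0,.0135),(.014,0,.026)],(.433,-.318)),fit([p],[(f.astype(float),(u-w,v-w,u+w,v+w))],[(.066,.01,.0135),(.05,0,.0135)],(.433,-.318)))
E
```

```text
[  7  18  44  25 818] (array([ 0.436 , -0.3213]), np.float64(0.024)) (array([ 0.431 , -0.3091]), np.float64(0.119))
[  8  19  43  23 779] (array([ 0.4349, -0.3209]), np.float64(0.029)) (array([ 0.4324, -0.3136]), np.float64(0.081))
[  8  19  42  23 739] (array([ 0.4361, -0.3218]), np.float64(0.063)) (array([ 0.4327, -0.313 ]), np.float64(0.046))
```

Scaled: 117 mm is 0.195, 115 mm is 0.1917.

Call:
send_rows(rows="0 0 0 0.0017 0.005 0.0833 0.2;0 0 0 0.0017 0.005 0.1333 0.2;0 0 0 0.0017 0.005 0.1667 0.2;0 0 0 0.0017 0.005 0.1833 0.2;0 0 0 0.0017 0.005 0.1917 0.2;0 0 0 0.0017 0.005 0.195 0.2;0 0 0 0.0017 0.005 0.195 0.2;0 0 0 0.0017 0.005 0.195 0.2")

```text
time: 18.32
eef_pos: [0.4337, -0.3211, 0.031]
tcp_rot: [0.986, 0.167, 0.0, 0.001]
contact_force: [-0.3, -0.2, -0.2]
opening: 0.6
finger_force: 0.0
```

```bash
python3 - <<'E'
from plant import ctrl;from h import *
s=ctrl.get_state();togo(s,(.434,-.3195,.03))
p=ctrl.read_camera('side');c=p['color'];u=proj(p,[(.433,-.318,.03)])[0].astype(int)
cv2.imwrite('pics/dish.png',cv2.resize(c[u[1]-35:u[1]+35,u[0]-35:u[0]+35],(420,420),interpolation=cv2.INTER_CUBIC)[:,:,::-1])
E
```

```text
t 18.32 pos [ 0.4337 -0.3211  0.031 ] F [-0.3 -0.2 -0.2] M [-0.07 -0.   -0.04] op 0.6 ff 0.0 z [ 9.e-04 -1.e-03 -1.e+00] yaw 19.18
(0.434, -0.3195, 0.03) -> [ 0.8 -1.5  1. ]
```

View pics/dish.png

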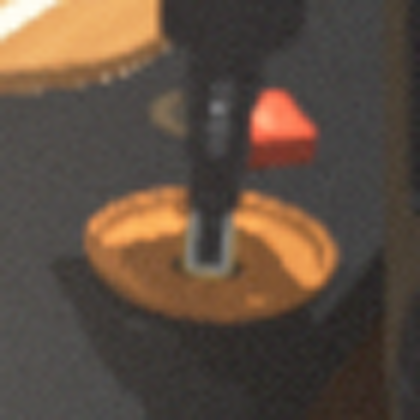

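The finger (210,240) sits in the dish at the hub. Closing.

Call:
send_rows(rows="0 0 0 0.0008 -0.0017 0 -0.2;0 0 0 0.0008 -0.0017 0 -1;0 0 0 0.0008 -0.0017 0 -1;0 0 0 0.0008 -0.0017 0 -1;0 0 0 0.0008 -0.0017 0 -1;0 0 0 0.0008 -0.0017 0 -1", grip_force=50)

```text
time: 19.12
eef_pos: [0.4336, -0.3195, 0.0308]
tcp_rot: [0.986, 0.167, -0.0, -0.0]
contact_force: [-1.2, 2.1, 4.4]
opening: 0.318
finger_force: 49.3
```

Scaled: -165 mm is -0.275, -110 mm is -0.1833.

Call:
send_rows(rows="0 0 0 0 0 -0.0333 -1;0 0 0 0 0 -0.1 -1;0 0 0 0 0 -0.1833 -1;0 0 0 0 0 -0.275 -1;0 0 0 0 0 -0.275 -1;0 0 0 0 0 -0.275 -1")

```text
time: 19.88
eef_pos: [0.4329, -0.319, 0.1938]
tcp_rot: [0.986, 0.167, -0.001, -0.001]
contact_force: [-0.3, 0.3, -2.5]
opening: 0.314
finger_force: 49.8
```

```bash
python3 - <<'E'
from plant import ctrl;from h import *
s=ctrl.get_state();togo(s,(.50,-.2,.195),(.5499,-.0594,.195))
E
```

```text
t 19.88 pos [ 0.4329 -0.319   0.1938] F [-0.3  0.3 -2.5] M [-0.    0.01 -0.02] op 0.314 ff 49.82931397855282 z [-0.0015  0.0015 -1.    ] yaw 19.18
(0.5, -0.2, 0.195) -> [102.5 -90.4  -1.2]
(0.5499, -0.0594, 0.195) -> [ 195.8 -206.8   -1. ]
```

Scaled: -207 mm is -0.345, 195 mm is 0.325.

Call:
send_rows(rows="0 0 0 0.0833 -0.075 0 -1;0 0 0 0.15 -0.1333 0 -1;0 0 0 0.2083 -0.2 0 -1;0 0 0 0.2583 -0.2583 0 -1;0 0 0 0.3 -0.3117 0 -1;0 0 0 0.325 -0.345 0 -1;0 0 0 0.325 -0.345 0 -1;0 0 0 0.325 -0.345 0 -1")

```text
time: 20.88
eef_pos: [0.5486, -0.0602, 0.1932]
tcp_rot: [0.986, 0.167, -0.002, -0.001]
contact_force: [0.4, 0.0, -3.4]
opening: 0.318
finger_force: 49.9
```

Scaled: 32 mm is 0.0533, 15 mm is 0.025.

Call:
send_rows(rows="0 0 0 0 0 0.025 -1;0 0 0 0 0 0.0533 -1;0 0 0 0 0 0.0533 -1;0 0 0 0 0 0.0533 -1")

```text
time: 21.38
eef_pos: [0.5497, -0.0603, 0.1631]
tcp_rot: [0.986, 0.166, -0.0, -0.0]
contact_force: [-0.5, 1.0, -1.8]
opening: 0.311
finger_force: 49.9
```

```bash
python3 - <<'E'
from plant import ctrl;from h import *
s=ctrl.get_state();togo(s,(.5499,-.0594,.163))
p=ctrl.read_camera('side');c=p['color'];np.savez('side3.npz',**p)
z=s['eef_pos'][2]-.0308;x0=tuple(s['eef_pos'][:2])
u,v=proj(p,[(*x0,z)])[0].astype(int);w=38
h=cv2.cvtColor(c,cv2.COLOR_RGB2HSV).astype(int)
m=((h[...,1]>90)&(h[...,0]<30)&(h[...,2]>45))[v-w:v+w,u-w:u+w].astype(np.uint8)
L,lab,st,ce=cv2.connectedComponentsWithStats(m);print([ (a.tolist(),b.round(1)) for a,b in zip(st[1:],ce[1:]) if a[4]>20],u,v)
i=1+np.argmax(st[1:,4]);f=(lab==i).astype(np.uint8);cv2.drawContours(f,cv2.findContours(f,0,1)[0],-1,1,-1)
print('dish',fit([p],[(f.astype(float),(u-w,v-w,u+w,v+w))],[(.066,z,z+.0135)],x0))
cv2.imwrite('pics/over.png',cv2.resize(c[v-50:v+50,u-50:u+50],(600,600),interpolation=cv2.INTER_CUBIC)[:,:,::-1])
E
```

```text
t 21.38 pos [ 0.5497 -0.0603  0.1631] F [-0.5  1.  -1.8] M [ 0.05  0.01 -0.02] op 0.311 ff 49.94806118309498 z [-3.e-04  1.e-04 -1.e+00] yaw 19.16
(0.5499, -0.0594, 0.163) -> [ 0.5 -0.8  0.1]
[([0, 0, 63, 76, 1301], array([35. , 36.1])), ([45, 0, 13, 8, 56], array([49.9,  2.4])), ([45, 0, 31, 22, 339], array([60.1, 11.2])), ([67, 15, 9, 9, 56], array([71.9, 19.7]))] 324 181
dish (array([ 0.554 , -0.0662]), np.float64(0.529))
```

View pics/over.png

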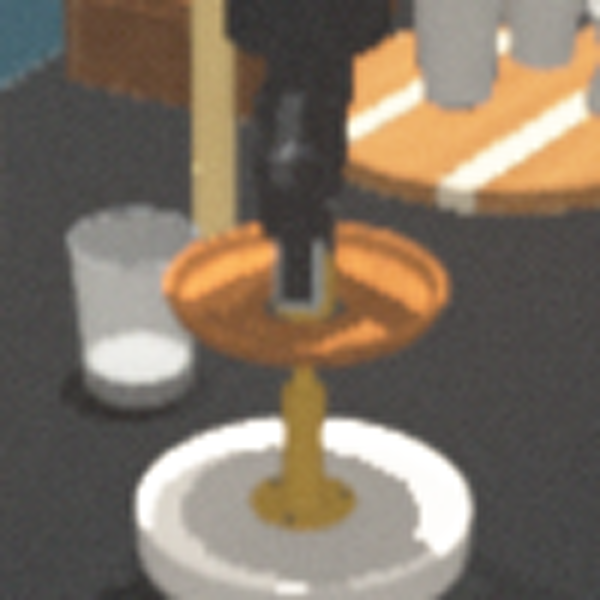

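Dish edges at u 163–450 (centre 306), post at u 304: aligned within 1 mm. Small correction and lower.

Call:
send_rows(rows="0 0 0 0.0017 -0.0012 0.0083 -1;0 0 0 0.0017 -0.0012 0.0167 -1;0 0 0 0.0017 -0.0012 0.0217 -1;0 0 0 0.0017 -0.0012 0.0267 -1;0 0 0 0.0017 -0.0012 0.0267 -1")

```text
time: 22.05
eef_pos: [0.5502, -0.059, 0.147]
tcp_rot: [0.986, 0.167, -0.0, -0.0]
contact_force: [-0.1, 0.8, -1.8]
opening: 0.319
finger_force: 49.9
```

Scaled: 4 mm is 0.0067, 2 mm is 0.0033.

Call:
send_rows(rows="0 0 0 0 0 0.0033 -1;0 0 0 0 0 0.0067 -1;0 0 0 0 0 0.0067 -1")

```text
time: 22.42
eef_pos: [0.5503, -0.0591, 0.1431]
tcp_rot: [0.986, 0.167, -0.0, -0.0]
contact_force: [0.8, 0.7, -2.1]
opening: 0.309
finger_force: 49.9
```

Scaled: 8 mm is 0.0133, 6 mm is 0.01.

Call:
send_rows(rows="0 0 0 0 0 0.005 -1;0 0 0 0 0 0.01 -1;0 0 0 0 0 0.0133 -1;0 0 0 0 0 0.0133 -1")

```text
time: 22.92
eef_pos: [0.5503, -0.059, 0.135]
tcp_rot: [0.986, 0.167, -0.0, -0.0]
contact_force: [0.4, 0.3, -1.9]
opening: 0.317
finger_force: 49.9
```

Scaled: 8 mm is 0.0133, 6 mm is 0.01.

Call:
send_rows(rows="0 0 0 0 0 0.005 -1;0 0 0 0 0 0.01 -1;0 0 0 0 0 0.0133 -1;0 0 0 0 0 0.0133 -1;0 0 0 0 0 0.0133 -1")

```text
time: 23.55
eef_pos: [0.5505, -0.0591, 0.1274]
tcp_rot: [0.986, 0.167, 0.0, 0.0]
contact_force: [0.1, -0.2, -2.1]
opening: 0.318
finger_force: 49.9
```

Spigot is through the hub (underside ≈ 0.0966). The shoulder should come at TCP ≈ 0.121.

Scaled: 5 mm is 0.0083, 4 mm is 0.0067.

Call:
send_rows(rows="0 0 0 0 0 0.0033 -1;0 0 0 0 0 0.0067 -1;0 0 0 0 0 0.0083 -1;0 0 0 0 0 0.0083 -1")

```text
time: 24.05
eef_pos: [0.5503, -0.0591, 0.1221]
tcp_rot: [0.986, 0.167, -0.0, -0.0]
contact_force: [-0.6, 0.9, -2.3]
opening: 0.313
finger_force: 49.9
```

Scaled: 1 mm is 0.0017, 0.5 mm is 0.0008.

Call:
send_rows(rows="0 0 0 0 0 0.0008 -1;0 0 0 0 0 0.0017 -1")

```text
time: 24.3
eef_pos: [0.5505, -0.0591, 0.1214]
tcp_rot: [0.986, 0.167, 0.0, 0.0]
contact_force: [-0.1, 0.3, -1.9]
opening: 0.311
finger_force: 49.9
```

Scaled: 1 mm is 0.0017, 0.5 mm is 0.0008.

Call:
send_rows(rows="0 0 0 0 0 0.0008 -1;0 0 0 0 0 0.0017 -1")

```text
time: 24.55
eef_pos: [0.5507, -0.0591, 0.1207]
tcp_rot: [0.986, 0.167, 0.0, 0.0]
contact_force: [-1.1, -0.1, -0.1]
opening: 0.314
finger_force: 50.2
```

Scaled: 0.5 mm is 0.0008.

Call:
send_rows(rows="0 0 0 0 0 0.0008 -1;0 0 0 0 0 0.0008 -1")

```text
time: 24.8
eef_pos: [0.5509, -0.0592, 0.1206]
tcp_rot: [0.986, 0.167, 0.0, 0.0]
contact_force: [-0.1, 2.0, 1.6]
opening: 0.311
finger_force: 50.4
```

Call:
send_rows(rows="0 0 0 0 0 0 0;0 0 0 0 0 0 0.1;0 0 0 0 0 0 0.1;0 0 0 0 0 0 0.1")

```text
time: 25.3
eef_pos: [0.5504, -0.0591, 0.1198]
tcp_rot: [0.986, 0.167, -0.0, 0.0]
contact_force: [0.0, -0.4, -0.7]
opening: 0.549
finger_force: 0.0
```

Scaled: -150 mm is -0.25, 140 mm is 0.2333.

Call:
send_rows(rows="0 0 0 0 0 -0.0167 0.1;0 0 0 0 0 -0.05 0.1;0 0 0 0 0 -0.1 0.1;0 0 0 0 0 -0.1667 0.1;0 0 0 -0.1 0.0667 -0.1833 0.1;0 0 0 -0.1833 0.1333 -0.1833 0.1;0 0 0 -0.25 0.2 -0.1833 0.1;0 0 0 -0.25 0.2333 -0.1833 0.1")

```text
time: 26.3
eef_pos: [0.4534, -0.243, 0.231]
tcp_rot: [0.986, 0.165, 0.0, 0.001]
contact_force: [0.4, 0.7, 0.3]
opening: 0.546
finger_force: 0.0
```

Scaled: 80 mm is 0.1333, -50 mm is -0.0833.

Call:
send_rows(rows="0 0 0 -0.0833 0.1333 0 0.1;0 0 0 -0.0833 0.1333 0 0.1;0 0 0 -0.0833 0.1333 0 0.1;0 0 0 -0.0833 0.1333 0 0.1")

```text
time: 26.8
eef_pos: [0.4344, -0.3318, 0.2298]
tcp_rot: [0.986, 0.167, 0.0, -0.0]
contact_force: [-0.2, -0.5, -0.0]
opening: 0.547
finger_force: 0.0
```

```bash
python3 - <<'E'
from plant import ctrl;from h import *
s=ctrl.get_state();togo(s)
T=[]
for n in('side','top'):
    p=ctrl.read_camera(n);u=proj(p,[(.55,-.06,.08)])[0].astype(int)
    T.append(cv2.resize(p['color'][u[1]-50:u[1]+50,u[0]-50:u[0]+50],(400,400),interpolation=cv2.INTER_CUBIC))
cv2.imwrite('pics/end.png',np.hstack(T)[:,:,::-1])
E
```

```text
t 26.8 pos [ 0.4344 -0.3318  0.2298] F [-0.2 -0.5 -0. ] M [ 0.02  0.03 -0.02] op 0.547 ff 0.0 z [ 1.e-04  9.e-04 -1.e+00] yaw 19.22
```

View pics/end.png

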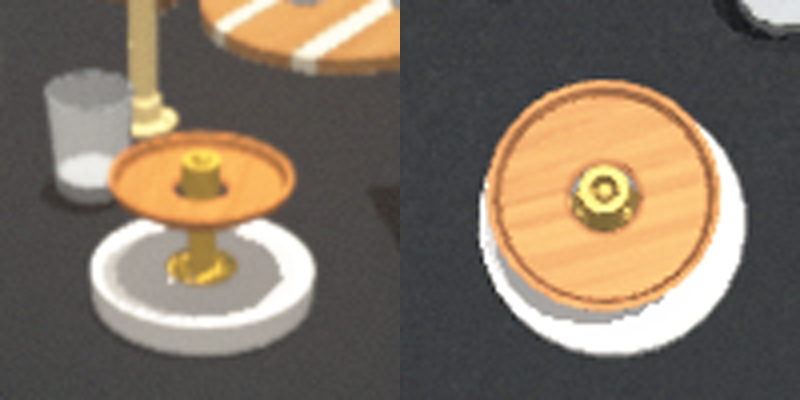

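The dish lies flat on the shoulder (side tile 203,178) with the spigot in the hub (top tile 604,188). Everything else is untouched, so I'm handing in.

```bash
python3 -c "
from plant import ctrl;print(ctrl.sign_off())"
```

```text
the job is handed in; nothing more can be done
None
```

The post is pressed home in the bushing and the dish lies flat on its shoulder; the highest force I read while pressing was about 23 N, the bottles and tumbler were left alone, and the job was handed in at about 27 s.

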